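Slide the specimen plate onto its locating pins

ROBOT

A 6-joint arm with a two-finger parallel gripper is mounted at the origin on the work surface; the furniture and walls round the work are solid. World frame = base frame: x ahead of the robot, y to its left, z up, the work surface at z = 0. Lengths are in m, angles in rad, forces in N, time in s.
With the tool pointing down it reaches from about 0.35 to 0.85 m from the base axis. Payload 8.1 kg.
Tool frame: the origin (TCP) lies midway between the tips of the shut fingers; the grasp point (between the pads) lies 19 mm behind it; z points along the fingers, y is the line along which they close (so a half turn about z gives the same grasp; the last joint's range is limited). The gripper opens to 85 mm and grips with 20 to 120 N. Pads are 22 mm wide; open, the fingers measure 114 mm over their backs; the gripper's body (76 mm by 85 mm) begins 54 mm behind the grasp point. The pads swing forward as they close: fully open they stand 13 mm farther back than shut.
Start: joints at [-1.322, 0.13, 1.488, -0, 1.523, -0.085], TCP at [0.197, -0.567, 0.231] pointing down, gripper open.
Joint ranges: [-2.96, 2.96], [-0.89, 2.26], [0.02, 2.5], [-1.34, 4.48], [0, 2.73], [-2.66, 2.66]. Speed limits (rad/s): [2.39, 2.39, 2.79, 3.14, 3.14, 3.14].

INTERFACE

Orientations are given as a unit quaternion [w, x, y, z].
In Python, from plant import bot, cams, job_done gives the robot as it stands (bot), with the cameras (cams) and the job as plain functions.
- The arm moves only by the tool drive_effector, called after "Call:" as name(argument=value, ...), one argument or row to a line, values as JSON. Schema: {"type":"object","properties":{"ticks":{"type":"array","items":{"type":"array","items":{"type":"array","items":{"type":"number"},"minItems":7,"maxItems":7},"minItems":1,"maxItems":20},"minItems":1,"maxItems":1},"squeeze":{"type":"number"},"only":{"type":"string"},"quiet":{"type":"boolean"},"lines":{"type":"string"}},"required":["ticks"],"additionalProperties":false}. ticks is a list that holds a single list of rows (three levels of brackets), with 1 to 20 rows, each of 7 numbers: the opening from 0.0 (shut) to 1.0 (fully open), then dx, dy, dz in normalised numbers (1 is 75 cm), then a rotation vector rx, ry, rz in normalised numbers (1 is pi/2 rad); each row is the pose to reach, as a shift and turn from the pose commanded when the call began, along the tool's axes at that moment; what a row does not reach only later rows make up. A row lasts 1/8 s, in which the tool goes at most 0.0625 m and 0.188 rad, less where a joint would pass 70% of its speed; a pose out of reach is approached as far as the arm can. The fingers move at their own pace and stop on an object; squeeze is the grip in N (left out, the last holds). Time passes only in rows, so rows that do not move let the fingers close. The tool returns the time, the measured TCP pose, the force, the opening and the grip force at its end. only (a regular expression) keeps the lines of the reply that match it, lines (a string "A,B") keeps lines A to B, and quiet returns only ok. Input that does not fit is refused with a message, and nothing moves.
- bot.sense(): the state, without advancing time (a new reading comes with each control period).
- cams.camera(name): name is "scene" or "top" or "wrist"; returns a dict with "img" (480x640x3 uint8, red, green, blue), "range_z" (480x640 float32, m along the optical axis (not along the pixel's ray), 0 where there is no reading), "K" (3x3 intrinsics, pixels), "k1" (the pictures are not rectified: a ray, as slopes to the right and down, at radius r is drawn at 1 + k1 r^2 times it, then the intrinsics apply), "cam_to_world" (4x4, takes a point from camera to world coordinates). Camera axes: x right, y up, looking along -z (the intrinsics and any distortion apply to the point x, -y, -z); pixel columns grow to the right and rows downward; lengths in m; the calibration is good to about 2 mm. A picture is of the moment at which its call begins.
- job_done(): hands the job in; it is judged then, once.
The state is a dict: "time_s": time; "qpos": joint angles; "dq": joint speeds; "tau": joint torques, N m; "position": TCP position; "eef_rot": TCP orientation; "force": force on the tool from outside, world axes, zero at the start; "moment": the same for the moment, N m; "gripper_width": opening from 0.0 (shut) to 1.0 (fully open); "grip_force": force on a finger pad.
Only numpy, scipy, OpenCV 4.12 (cv2) and the standard library are available. Lean on these libraries where they do the work, as an engineer would, in place of code of your own. Each camera call takes 0.05 s, during which the arm holds its last target. There are 200 camera calls.

TASK

The loose aluminium plate lies crooked on the blue ledge of the locating base. With the fingertips, straighten it and push it along, off the ledge, until both of its small holes drop over the two brass pins and it lies flat and fully down in the nest. Only push or press the plate: do not lift it, do not disturb the two specimen mounts and the steel disc standing round about, and leave it free of the robot.

Things in the scene. Friction and masses are not known exactly. Their poses are not given: they have to be found in the camera images.
- base: Fixed locating base, 176 mm (x) by 150 mm (y), bolted down. Origin: centre of its underside, on the worktop; z up. +x points from the blue ledge to the dark steel nest: the way the plate is pushed. The nest (x -16 to +88 mm) is flat, 12 mm above the worktop, open on its three outer sides, no side guides. Two brass pins stand in it at x +26, y +40 and -40 mm.
- ledge_edge (a point): Middle of the top edge where the blue ledge ends and the nest begins (base x -16, y 0, z 24 mm). The ledge is flat, 24 mm above the worktop, reaches 72 mm back from here (base x -88 to -16 mm) and is 150 mm wide.
- plate: Loose aluminium plate, 90 (x) by 120 (y) by 10 mm thick, 0.2 to 0.4 kg. Origin: centre of its underside; z up. Two 14 mm holes at x -7, y +40 and -40 mm fit the pins; the 35 mm window at x +10 has no use here. Seated, its axes are parallel to the base's, its origin is at base x +33, y 0, z +12 mm, its trailing (-x) edge 4 mm past the ledge's edge. It slides over the pin tops.
- pin_left (a point): Tip of the brass pin at base y +40 mm. Pin 12 mm in diameter, 11 mm tall above the nest (its tip just below ledge level), tapered over the top 6 mm to about 4 mm, so that a hole up to about 4 mm off centre still finds it.
- pin_right (a point): Tip of the brass pin at base y -40 mm, the same as the other.
- hole_left (a point): Centre, on the underside, of the plate's 14 mm hole at plate y +40 mm; belongs over pin_left. At the start the plate lies flat on the ledge, overhanging the nest, up to 14 mm to one side and 0.2 rad askew to the base, its centre 52 to 68 mm short of its seat along base x.
- hole_right (a point): Centre, on the underside, of the plate's 14 mm hole at plate y -40 mm; belongs over pin_right.
- red_mount: Red specimen mount, a loose disc 30 mm across and 19 mm tall, standing beyond the nest's +x end. Origin: centre of its underside. Leave alone.
- blue_mount: Blue specimen mount, a loose disc 30 mm across and 16 mm tall, standing to the +y side of the nest. Origin: centre of its underside. Leave alone.
- test_disc: Round steel test block, 50 mm across and 13 mm tall, loose, nearer the robot on its right. Origin: centre of its underside. Leave alone. Beside the work, on the robot's right, is the solid grey instrument console, within world x 0.40 to 0.91, y -0.13 to -0.61 m, up to 0.3 m tall, on a 6 mm mat reaching to y -0.08: an arm that starts on the right goes round its front or over it.

How it is judged:
At the end, for the whole second after the job is handed in: Both holes are over their own pins (centres within 3 mm), the plate lies flat (within 0.03 rad) and down on the nest (within 2 mm), at rest (horizontal distance between hole_left and pin_left below 0.003 m and horizontal distance between hole_right and pin_right below 0.003 m and z of plate in the frame of base below 0.014 m and angle between plate's own z axis and vertical below 0.03 rad and linear speed of plate below 0.01 m/s); the robot touches nothing.
It fails at once if the plate is lifted more than 15 mm above the ledge (z of plate in the frame of base above 0.039 m).
It fails at once if the plate is tipped up steeply (angle between plate's own z axis and vertical above 0.6 rad).
It fails at once if the red mount is disturbed (moved more than 10 mm) (distance of red_mount from where it was at the start of the episode above 0.01 m).
It fails at once if the blue mount is disturbed (moved more than 10 mm) (distance of blue_mount from where it was at the start of the episode above 0.01 m).
It fails at once if the steel disc is disturbed (moved more than 10 mm) (distance of test_disc from where it was at the start of the episode above 0.01 m).
It also fails if it takes over 72 s, if anything falls off the work surface, if the arm or the gripper's body presses on something with over 40 N, if the wrist force passes 120 N, or if a joint passes its speed limit or range.

## Working session

There is one attempt and no reset: what is moved stays moved. The work goes in short steps, Python scripts to look and compute and a tool call to move; the robot and the scene stay as the last step left them, time stands still between calls to the robot, and variables do not carry over. Pictures are saved under pics/ and viewed, at most 10 in all, crops included, and the job is handed in when it is done.

```bash
ls; mkdir -p pics; python3 - <<'E'
from plant import bot, cams, job_done
import cv2,numpy as np
s=bot.sense();print(s['time_s'],s['position'],s['eef_rot'],s['force'])
for n in['top','scene']:
    c=cams.camera(n);cv2.imwrite(f'pics/{n}0.png',c['img'][:,:,::-1]);np.savez(f'pics/{n}0.npz',**c)
    print(n,c['K'].tolist(),c['k1'],c['cam_to_world'].round(4).tolist())
E
```

```text
pics
plant.py
0.0 [ 0.19646768 -0.56632575  0.23023761] [-9.31341433e-04  9.86105547e-01  1.66117360e-01 -6.85699673e-05] [0.29165239 0.62847329 0.75027342]
top [[497.5674421687308, 0.0, 319.58264986316107], [0.0, 497.5674421687308, 236.6849563135341], [0.0, 0.0, 1.0]] 0.041252007004240206 [[-0.0439, 0.9695, -0.2409, 0.3541], [-0.999, -0.0428, 0.0099, 0.0313], [-0.0007, 0.2411, 0.9705, 0.8828], [0.0, 0.0, 0.0, 1.0]]
scene [[616.1086124892713, 0.0, 331.43117691517745], [0.0, 616.1086124892713, 240.19617545603657], [0.0, 0.0, 1.0]] -0.04751526414163971 [[0.9331, -0.244, 0.2643, 0.8492], [0.3592, 0.6711, -0.6486, -0.7202], [-0.0191, 0.7001, 0.7138, 0.8923], [0.0, 0.0, 0.0, 1.0]]
```

View pics/top0.png

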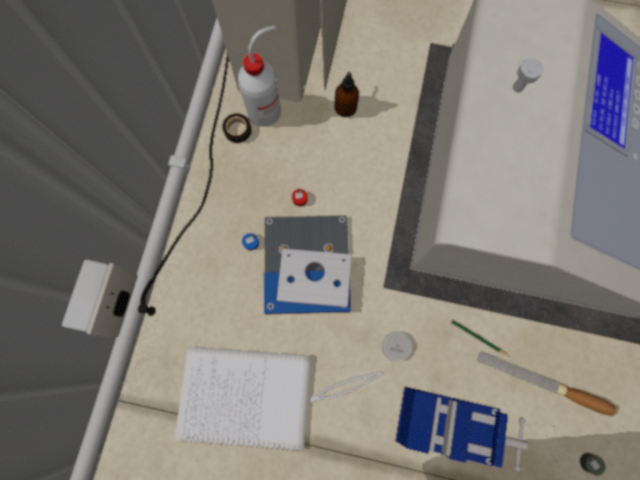

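View pics/scene0.png

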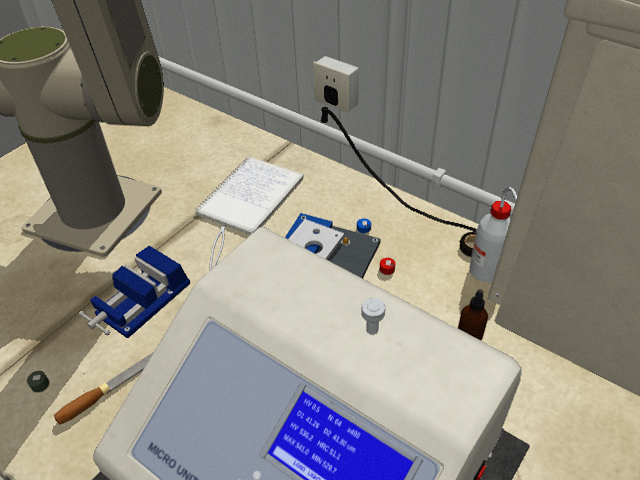

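The top view shows the base with corners at about (265,216), (348,215), (350,312) and (264,314). The plate lies on the ledge at about (278–351, 249–305), with the pins at about (284,248) and (328,248). The red mount is at (300,197), the blue mount at (250,241) and the disc at (397,346). In the scene view the console hides part of the work, so the top and wrist cameras are the ones to use.

```bash
cat > h.py <<'E'
import numpy as np,cv2
from scipy.spatial.transform import Rotation as R
def ray(c,uv):
    K=c['K'];d=(np.atleast_2d(np.array(uv,float))-[K[0,2],K[1,2]])/K[0,0]
    s=d.copy()
    for _ in range(20): s=d/(1+float(c['k1'])*(s**2).sum(1,keepdims=True))
    v=np.c_[s[:,0],-s[:,1],-np.ones(len(s))]
    T=c['cam_to_world'];return T[:3,3],v@T[:3,:3].T
def plane(c,uv,z):
    o,v=ray(c,uv);return o+v*((z-o[2])/v[:,2])[:,None]
def tool(s):
    w,x,y,z=s['eef_rot'];return R.from_quat([x,y,z,w])
E
python3 - <<'E'
from h import *
c=dict(np.load('pics/top0.npz'))
for n,uv,z in[('nest far L,R',[(265,216),(348,215)],.012),('ledge back R,L',[(350,312),(264,314)],.024),('plate',[(285,249),(351,253),(349,305),(278,301)],.034),('red',[(300,197)],.019),('blue',[(250,241)],.016),('disc',[(397,346)],.013)]:
    print(n,plane(c,uv,z).round(4).tolist())
E
```

```text
nest far L,R [[0.6135, 0.1201, 0.012], [0.6087, -0.0311, 0.012]]
ledge back R,L [[0.4323, -0.0236, 0.024], [0.4354, 0.1235, 0.024]]
plate [[0.5454, 0.084, 0.034], [0.5332, -0.0307, 0.034], [0.4432, -0.022, 0.034], [0.4553, 0.0983, 0.034]]
red [[0.6447, 0.0549, 0.019]]
blue [[0.5669, 0.1473, 0.016]]
disc [[0.3726, -0.1008, 0.013]]
```

```bash
cat >> h.py <<'E'
def rows(s,pts):
    "print tool-axis shift and rz for world targets (x,y,z,yaw of tool x)"
    T=tool(s);p=np.array(s['position'])
    x=T.as_matrix()[:,0];yaw=np.arctan2(x[1],x[0])
    for q in pts: print(T.inv().apply(np.array(q[:3])-p).round(4).tolist(),'rz',round(yaw-q[3],4))
E
python3 - <<'E'
from h import *
from plant import bot, cams, job_done
s=bot.sense();rows(s,[(.30,-.28,.25,.33),(.32,-.05,.25,-.023),(.41,.04,.25,-.023)])
E
```

```text
[0.1917, -0.2367, -0.0192] rz 0.0037
[0.2859, -0.4475, -0.0189] rz 0.3567
[0.4004, -0.503, -0.0188] rz 0.3567
```

Careful with the scale: shifts go in shares of 75 cm and turns go in shares of pi/2 rad. That gives: -0.503 m is -0.6707, -0.447 m is -0.596, 0.357 rad is 0.2273.

Call:
drive_effector(
  ticks=[
    [[1, 0.08, -0.1067, -0.0267, 0, 0, 0], [1, 0.2533, -0.316, -0.0267, 0, 0, 0], [1, 0.2533, -0.316, -0.0267, 0, 0, 0], [1, 0.2533, -0.316, -0.0267, 0, 0, 0], [1, 0.2533, -0.316, -0.0267, 0, 0, 0], [1, 0.3813, -0.596, -0.0267, 0, 0, 0.2273], [1, 0.3813, -0.596, -0.0267, 0, 0, 0.2273], [1, 0.3813, -0.596, -0.0267, 0, 0, 0.2273], [1, 0.3813, -0.596, -0.0267, 0, 0, 0.2273], [1, 0.5333, -0.6707, -0.0267, 0, 0, 0.2273], [1, 0.5333, -0.6707, -0.0267, 0, 0, 0.2273], [1, 0.5333, -0.6707, -0.0267, 0, 0, 0.2273], [1, 0.5333, -0.6707, -0.0267, 0, 0, 0.2273]],
  ],
)

```text
time_s: 1.72
position: [0.4092, 0.0394, 0.2507]
eef_rot: [0.0, 1.0, -0.011, -0.001]
force: [-0.2, -0.1, 1.1]
gripper_width: 1.003
grip_force: 0.0
```

```bash
python3 - <<'E'
from plant import bot, cams, job_done
import cv2,numpy as np
c=cams.camera('wrist');cv2.imwrite('pics/w1.png',c['img'][:,:,::-1]);np.savez('pics/w1.npz',**c)
print(c['K'][0,0],c['k1'],c['cam_to_world'].round(4).tolist())
E
```

```text
401.6661333218134 -0.028057475056101972 [[-0.0212, 0.9546, 0.2972, 0.485], [-0.9998, -0.0207, -0.0051, 0.0373], [0.0012, -0.2973, 0.9548, 0.3927], [0.0, 0.0, 0.0, 1.0]]
```

View pics/w1.png

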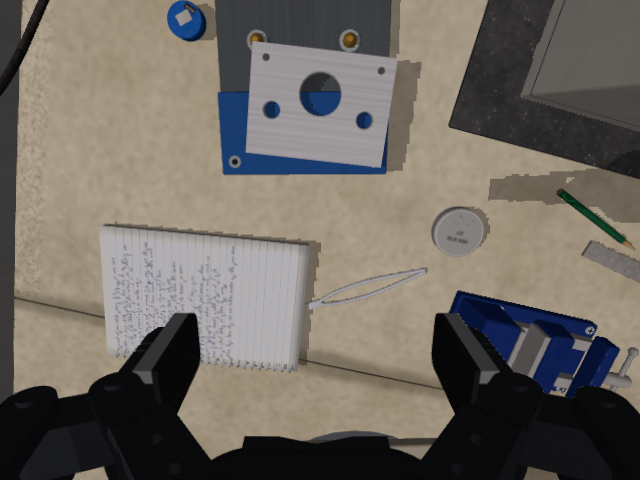

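The wrist view shows the plate with corners at about (254,41), (397,59), (382,167) and (246,152). The pins are at (257,38) and (349,40), and the ledge's rear corners at (224,174) and (387,174). Next I'll measure these.

```bash
cat >> h.py <<'E'
def big(m):
    cs,_=cv2.findContours(m.astype(np.uint8),cv2.RETR_EXTERNAL,cv2.CHAIN_APPROX_NONE)
    return max(cs,key=cv2.contourArea)[:,0,:]
def plate(c,z=.034):
    hsv=cv2.cvtColor(c['img'],cv2.COLOR_RGB2HSV)
    m=(hsv[:,:,1]<40)&(hsv[:,:,2]>120);m[200:]=0;m[:,430:]=0
    m=cv2.morphologyEx(m.astype(np.uint8),cv2.MORPH_OPEN,np.ones((5,5)))
    w=plane(c,big(m),z)[:,:2]
    (cx,cy),(a,b),t=cv2.minAreaRect((w*1000).astype(np.float32))
    t=(t+45)%90-45
    return np.array([cx,cy])/1000,np.radians(t),(a,b)
def base(c):
    hsv=cv2.cvtColor(c['img'],cv2.COLOR_RGB2HSV)
    m=cv2.inRange(hsv,(8,120,50),(28,255,255));m[120:]=0;m[:,:200]=0;m[:,400:]=0
    n,l,st,ce=cv2.connectedComponentsWithStats(m)
    P=[]
    for i in range(1,n):
        if st[i,4]>25: P.append((*ce[i],st[i,4],*plane(c,ce[i],.021)[0,:2].round(4)))
    return P
def ledge(c,u0,u1,dark=(100,150,40)):
    "rear edge line of blue ledge: fit lowest blue pixel per column"
    hsv=cv2.cvtColor(c['img'],cv2.COLOR_RGB2HSV)
    m=cv2.inRange(hsv,dark,(125,255,255));m[200:]=0
    pts=[(u,np.nonzero(m[:,u])[0].max()+.5) for u in range(u0,u1) if m[:,u].any()]
    w=plane(c,pts,.024);k=np.polyfit(w[:,1],w[:,0],1);return k,m
E
python3 - <<'E'
from h import *
c=dict(np.load('pics/w1.npz'))
print(plate(c));print(base(c))
k,m=ledge(c,230,380);print('rear x=k0*y+k1',k)
for v in (110,125,140): 
    u=np.nonzero(m[v])[0];u=u[u>200];print(v,u.min(),plane(c,[(u.min()-.5,v)],.024).round(4))
u=np.nonzero(m[171])[0];print(u.min(),u.max(),plane(c,[(u[u>200].min()-.5,171),(u.max()+.5,171)],.024).round(4))
print(c['range_z'][100:104,300],(plane(c,[(254,41),(397,59),(382,167),(246,152)],.034)).round(4))
E
```

```text
(array([0.493785  , 0.03362965]), np.float64(-0.1269563512734944), (120.93001556396484, 90.34393310546875))
[(np.float64(256.0), np.float64(37.63953488372093), np.int32(86), np.float64(0.5506), np.float64(0.0856)), (np.float64(349.2684563758389), np.float64(39.63758389261745), np.int32(149), np.float64(0.5473), np.float64(0.007))]
rear x=k0*y+k1 [0.0216796 0.4348706]
110 219 [[0.493  0.1216 0.024 ]]
125 220 [[0.4803 0.1219 0.024 ]]
140 222 [[0.4674 0.1212 0.024 ]]
224 385 [[ 0.4398  0.1218  0.024 ]
 [ 0.4366 -0.026   0.024 ]]
[0.33863196 0.33971468 0.3394318  0.33990762] [[ 0.5458  0.0857  0.034 ]
 [ 0.5298 -0.0313  0.034 ]
 [ 0.4415 -0.0211  0.034 ]
 [ 0.4571  0.0984  0.034 ]]
```

```bash
python3 - <<'E'
from h import *
c=dict(np.load('pics/w1.npz'))
T=c['cam_to_world'];rz=c['range_z']
v,u=np.mgrid[280:440:2,120:520:2];v=v.ravel();u=u.ravel()
o,d=ray(c,np.c_[u,v]);P=o+d*rz[v,u][:,None]
ok=(rz[v,u]>0.05)&(rz[v,u]<.30)&(P[:,2]>.2)
P=P[ok]-[.4092,.0394,.2507]
for s in(1,-1):
    Q=P[P[:,1]*s>0];L=Q[Q[:,2]<np.percentile(Q[:,2],3)+.012]
    print(s,len(Q),'zmin',np.percentile(Q[:,2],[0,1,3,10]).round(4),'tip x',L[:,0].min().round(4),L[:,0].max().round(4),'y',L[:,1].min().round(4),L[:,1].max().round(4))
E
```

```text
1 1976 zmin [0.0124 0.0147 0.0177 0.0238] tip x -0.0105 0.0126 y 0.0414 0.0552
-1 2089 zmin [0.0121 0.0148 0.0179 0.0244] tip x -0.0125 0.0107 y -0.0571 -0.0428
```

Call:
drive_effector(
  ticks=[
    [[1, 0, 0, 0.08, 0, 0, 0], [1, 0, 0, 0.16, 0, 0, 0], [1, 0, 0, 0.24, 0, 0, 0], [1, 0, 0, 0.2867, 0, 0, 0], [1, 0, 0, 0.3133, 0, 0, 0], [1, 0, 0, 0.3133, 0, 0, 0]],
  ],
)

```text
time_s: 2.52
position: [0.4081, 0.0381, 0.0154]
eef_rot: [0.0, 1.0, -0.013, -0.001]
force: [-0.7, -0.2, -0.3]
gripper_width: 1.002
grip_force: 0.0
```

Scaled: 0.048 m is 0.064, 0.026 m is 0.0347.

Call:
drive_effector(
  ticks=[
    [[1, 0.016, 0, 0, 0, 0, 0], [1, 0.024, 0, 0, 0, 0, 0], [1, 0.0293, 0, 0, 0, 0, 0], [1, 0.0347, 0, 0, 0, 0, 0], [1, 0.04, 0, 0, 0, 0, 0], [1, 0.0453, 0, 0, 0, 0, 0], [1, 0.0507, 0, 0, 0, 0, 0], [1, 0.056, 0, 0, 0, 0, 0], [1, 0.0613, 0, 0, 0, 0, 0], [1, 0.064, 0, 0, 0, 0, 0], [1, 0.064, 0, 0, 0, 0, 0]],
  ],
)

```text
time_s: 3.9
position: [0.4581, 0.0383, 0.0164]
eef_rot: [-0.0, 1.0, -0.012, 0.0]
force: [-0.4, -0.0, 0.3]
gripper_width: 1.001
grip_force: 0.0
```

```bash
python3 - <<'E'
from plant import bot, cams, job_done
import cv2,numpy as np
c=cams.camera('wrist');cv2.imwrite('pics/w2.png',c['img'][:,:,::-1]);np.savez('pics/w2.npz',**c)
E
```

```text
(no output)
```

View pics/w2.png

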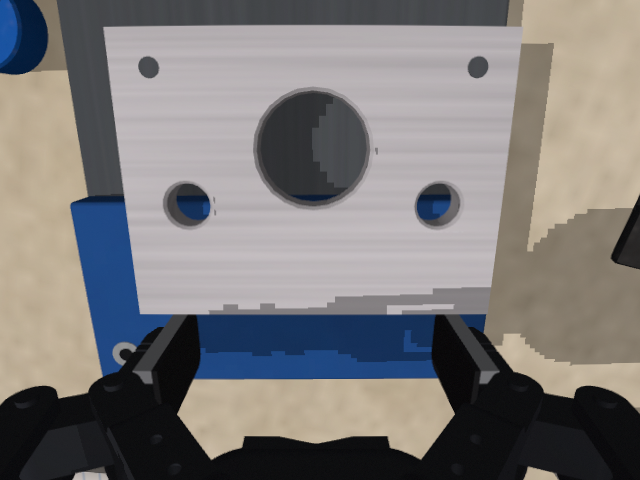

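The plate is now square to the ledge, with rear corners at (140,314) and (490,314). The ledge's left edge runs from (72,203) to (105,380) and its right rear corner is near (486,378). Now for the lateral offset.

```bash
python3 - <<'E'
from h import *
c=dict(np.load('pics/w2.npz'))
P=plane(c,[(140,314),(490,314),(521,27),(105,27)],.034)[:,:2];print(P.round(4).tolist())
print('centre',P.mean(0).round(4))
L=plane(c,[(105,380),(72,203),(486,330)],.024)[:,:2];print(L.round(4).tolist())
b=np.array([-.0,1]);ps=-.022;B=lambda p:(np.cos(ps)*p[0]+np.sin(ps)*p[1],-np.sin(ps)*p[0]+np.cos(ps)*p[1])
print('in base axes plate',[np.round(B(p),4).tolist() for p in P],'ledge',[np.round(B(p),4).tolist() for p in L])
E
```

```text
[[0.4704, 0.098], [0.4676, -0.023], [0.5573, -0.0227], [0.56, 0.0948]]
centre [0.5138 0.0368]
[[0.4365, 0.1217], [0.5079, 0.1203], [0.4556, -0.027]]
in base axes plate [[0.4681, 0.1084], [0.468, -0.0127], [0.5577, -0.0105], [0.5578, 0.1071]] ledge [[0.4338, 0.1313], [0.5052, 0.1314], [0.4561, -0.017]]
```

Scaled: -0.1 m is -0.1333, 0.057 m is 0.076.

Call:
drive_effector(
  ticks=[
    [[1, -0.0107, 0, 0, 0, 0, 0], [1, -0.0107, 0, -0.08, 0, 0, 0], [0, 0.0133, 0.04, -0.1333, 0, 0, 0], [0, 0.0533, 0.0933, -0.1333, 0, 0, 0], [0, 0.076, 0.1173, -0.1333, 0, 0, 0], [0, 0.076, 0.1173, -0.1333, 0, 0, 0], [0, 0.076, 0.1173, -0.08, 0, 0, 0], [0, 0.076, 0.1173, -0.0333, 0, 0, 0], [0, 0.076, 0.1173, -0.0173, 0, 0, 0], [0, 0.076, 0.1173, -0.0173, 0, 0, 0], [0, 0.076, 0.1173, -0.0173, 0, 0, 0]],
  ],
)

```text
time_s: 5.32
position: [0.5138, -0.051, 0.0309]
eef_rot: [0.0, 1.0, -0.011, 0.001]
force: [1.0, -0.1, -0.1]
gripper_width: 0.001
grip_force: 0.0
```

```bash
python3 - <<'E'
from h import *
from plant import bot, cams, job_done
s=bot.sense();print(s['position'],s['time_s'],s['force'])
c=cams.camera('wrist');cv2.imwrite('pics/w3.png',c['img'][:,:,::-1]);np.savez('pics/w3.npz',**c)
E
```

```text
[ 0.51377805 -0.0509964   0.03094707] 5.325 [ 1.01232276 -0.09963237 -0.09326418]
```

View pics/w3.png

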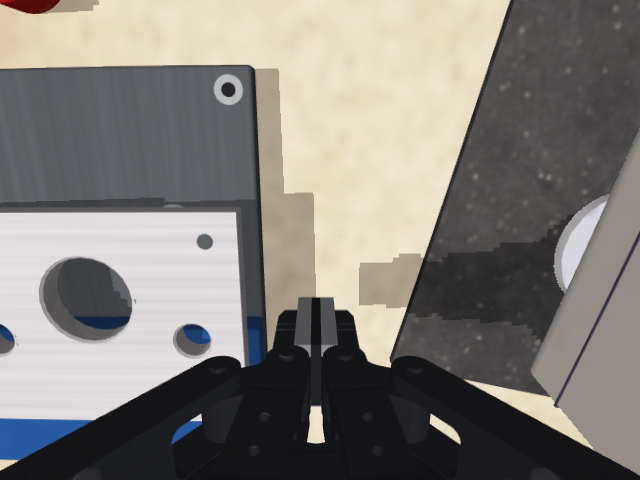

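The shut fingertips at about (316,320) stand clear to the right of the plate's side edge (u≈245), and clear of the console. Next is the sideways push.

Scaled: -0.021 m is -0.028, 0.003 m is 0.004.

Call:
drive_effector(
  ticks=[
    [[0, 0, -0.008, 0.004, 0, 0, 0], [0, 0, -0.0133, 0.004, 0, 0, 0], [0, 0, -0.0173, 0.004, 0, 0, 0], [0, 0, -0.0213, 0.004, 0, 0, 0], [0, 0, -0.024, 0.004, 0, 0, 0], [0, 0, -0.0267, 0.004, 0, 0, 0], [0, 0, -0.028, 0.004, 0, 0, 0], [0, 0, -0.028, 0.004, 0, 0, 0]],
  ],
)

```text
time_s: 6.38
position: [0.5132, -0.03, 0.0263]
eef_rot: [-0.0, 1.0, -0.012, 0.0]
force: [-0.6, -0.9, 0.4]
gripper_width: 0.002
grip_force: 0.4
```

```bash
cat >> h.py <<'E'
def top_plate(c):
    hsv=cv2.cvtColor(c['img'],cv2.COLOR_RGB2HSV)
    m=(hsv[:,:,1]<30)&(hsv[:,:,2]>140);m=m.astype(np.uint8);m[:235]=0;m[320:]=0;m[:,:255]=0;m[:,360:]=0
    w=plane(c,big(m),.034)[:,:2]
    (cx,cy),(a,b),t=cv2.minAreaRect((w*1000).astype(np.float32));return cx,cy,a,b,(t+45)%90-45
E
python3 - <<'E'
from h import *
from plant import bot, cams, job_done
c=cams.camera('wrist');cv2.imwrite('pics/w4.png',c['img'][:,:,::-1]);np.savez('pics/w4.npz',**c)
g=cv2.cvtColor(c['img'],cv2.COLOR_RGB2HSV)
for v in (230,260,290): # plate right edge: last bright low-sat pixel
    r=np.nonzero((g[v,:330,1]<40)&(g[v,:330,2]>140))[0];r=r[r<270]
    p=plane(c,[(r.max()+.5,v)],.034)[0];print(v,r.max(),p.round(4),'lat',(p[1]+.022*p[0]).round(4))
t=cams.camera('top');np.savez('pics/t4.npz',**t);print(top_plate(t),top_plate(dict(np.load('pics/top0.npz'))))
E
```

```text
230 269 [ 0.5518 -0.0156  0.034 ] lat -0.0034
260 269 [ 0.5407 -0.0149  0.034 ] lat -0.003
290 269 [ 0.5292 -0.0143  0.034 ] lat -0.0026
(514.8423461914062, 82.89785766601562, 40.3803596496582, 89.63985443115234, -2.5302276611328125) (494.2999572753906, 34.60111999511719, 121.17308044433594, 91.32804107666016, -7.517753601074219)
```

View pics/w4.png

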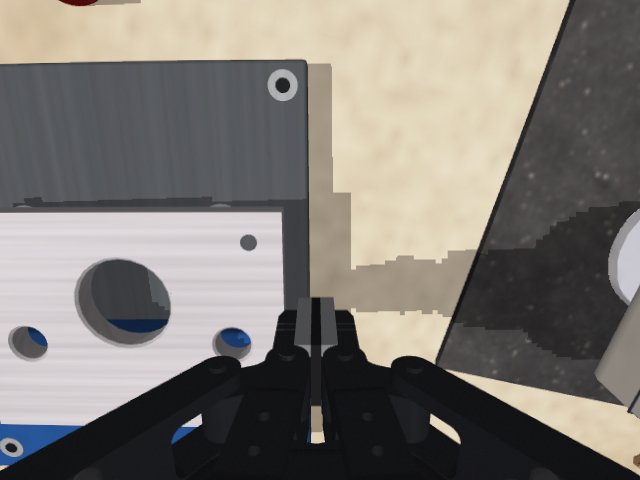

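The finger is touching the plate's right edge, which runs from (283,212) to (286,310). The nest's right edge is at u≈307, so I can measure the margin between them.

```bash
python3 - <<'E'
from h import *
c=dict(np.load('pics/w4.npz'))
for uv,z in [((282.5,214),.034),((285,300),.034),((307.5,70),.012),((308.5,190),.012)]:
    p=plane(c,[uv],z)[0];print(p.round(4),'lat',(p[1]+.022*p[0]).round(4))
E
```

```text
[ 0.5574 -0.0203  0.034 ] lat -0.0081
[ 0.525  -0.0197  0.034 ] lat -0.0082
[ 0.6054 -0.0299  0.012 ] lat -0.0166
[ 0.5617 -0.029   0.012 ] lat -0.0167
```

Scaled: -0.09 m is -0.12, 0.012 m is 0.016.

Call:
drive_effector(
  ticks=[
    [[0, 0, -0.0027, 0, 0, 0, 0], [0, 0, -0.0053, 0, 0, 0, 0], [0, 0, -0.0073, 0, 0, 0, 0], [0, 0, -0.0089, 0, 0, 0, 0], [0, 0, -0.0089, 0, 0, 0, 0], [0, 0, 0.0067, 0, 0, 0, 0], [0, 0, 0.016, 0, 0, 0, 0], [0, 0, 0.016, -0.12, 0, 0, 0], [0, 0, 0.016, -0.12, 0, 0, 0]],
  ],
)

```text
time_s: 7.6
position: [0.5143, -0.043, 0.1195]
eef_rot: [0.0, 1.0, -0.012, 0.002]
force: [0.6, 0.4, -0.1]
gripper_width: 0.002
grip_force: 0.0
```

```bash
python3 - <<'E'
from h import *
from plant import bot, cams, job_done
s=bot.sense();print(s['position'])
c=cams.camera('wrist');cv2.imwrite('pics/w5.png',c['img'][:,:,::-1]);np.savez('pics/w5.npz',**c)
E
```

```text
[ 0.51432037 -0.04297137  0.11950967]
```

View pics/w5.png

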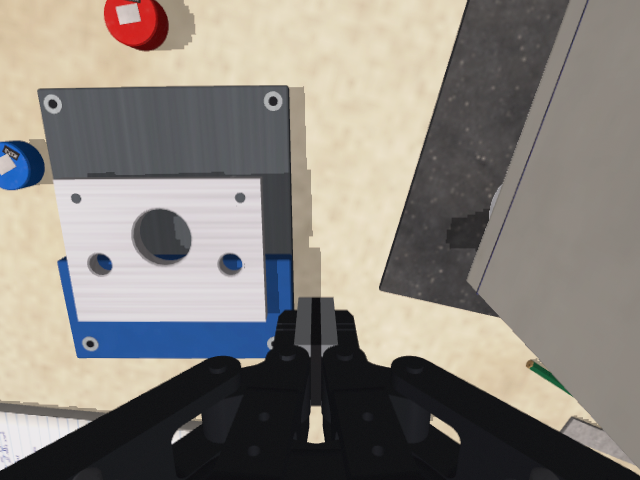

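The plate has corners at (54,180), (262,178), (266,321) and (79,321). The nest's outer corners are at (39,90) and (289,86), and the ledge's rear left corner is at (78,357).

```bash
python3 - <<'E'
from h import *
c=dict(np.load('pics/w5.npz'))
for n,uv,z in [('pFL',(54,180),.034),('pFR',(261.5,178.5),.034),('pRR',(266,321),.034),('pRL',(78.5,321),.034),('nFL',(39,90),.012),('nFR',(289,86),.012),('nR',(291.5,180),.012),('ledRL',(78,357.5),.024),('ledL',(58,262),.024),('ledR',(293,262),.024)]:
    p=plane(c,[uv],z)[0];print(n,p.round(4),'lat',(p[1]+.022*p[0]).round(4),'fwd',(p[0]-.022*p[1]).round(4))
E
```

```text
pFL [0.5604 0.1051 0.034 ] lat 0.1174 fwd 0.5581
pFR [ 0.5581 -0.0142  0.034 ] lat -0.0019 fwd 0.5584
pRR [ 0.4683 -0.0114  0.034 ] lat -0.0011 fwd 0.4685
pRL [0.4706 0.1086 0.034 ] lat 0.1189 fwd 0.4682
nFL [0.611  0.1177 0.012 ] lat 0.1312 fwd 0.6084
nFR [ 0.6086 -0.0305  0.012 ] lat -0.0172 fwd 0.6093
nR [ 0.5537 -0.0298  0.012 ] lat -0.0176 fwd 0.5543
ledRL [0.4375 0.1214 0.024 ] lat 0.131 fwd 0.4348
ledL [0.5073 0.1202 0.024 ] lat 0.1314 fwd 0.5046
ledR [ 0.5039 -0.0294  0.024 ] lat -0.0183 fwd 0.5045
```

Scaled: 0.103 m is 0.1373, 0.09 m is 0.12.

Call:
drive_effector(
  ticks=[
    [[1, -0.0467, -0.06, 0, 0, 0, 0], [1, -0.094, -0.1187, 0, 0, 0, 0], [1, -0.094, -0.1187, 0, 0, 0, 0], [1, -0.094, -0.1187, 0, 0, 0, 0], [1, -0.094, -0.1187, 0.0667, 0, 0, 0], [1, -0.094, -0.1187, 0.12, 0, 0, 0], [1, -0.094, -0.1187, 0.1373, 0, 0, 0], [1, -0.094, -0.1187, 0.1373, 0, 0, 0]],
  ],
)

```text
time_s: 8.65
position: [0.4451, 0.0478, 0.0134]
eef_rot: [0.0, 1.0, -0.012, -0.0]
force: [1.1, -0.6, 1.9]
gripper_width: 1.001
grip_force: 0.0
```

Scaled: 0.05 m is 0.0667, 0.048 m is 0.064.

Call:
drive_effector(
  ticks=[
    [[1, 0.008, 0, -0.0027, 0, 0, 0], [1, 0.0133, 0, -0.0027, 0, 0, 0], [1, 0.0187, 0, -0.0027, 0, 0, 0], [1, 0.024, 0, -0.0027, 0, 0, 0], [1, 0.0293, 0, -0.0027, 0, 0, 0], [1, 0.0347, 0, -0.0027, 0, 0, 0], [1, 0.04, 0, -0.0027, 0, 0, 0], [1, 0.0453, 0, -0.0027, 0, 0, 0], [1, 0.0507, 0, -0.0027, 0, 0, 0], [1, 0.056, 0, -0.0027, 0, 0, 0], [1, 0.06, 0, -0.0027, 0, 0, 0], [1, 0.064, 0, -0.0027, 0, 0, 0], [1, 0.0667, 0, -0.0027, 0, 0, 0], [1, 0.0667, 0, -0.0027, 0, 0, 0]],
  ],
)

```text
time_s: 10.4
position: [0.4949, 0.0474, 0.0155]
eef_rot: [-0.0, 1.0, -0.012, 0.0]
force: [-0.2, -0.3, -0.1]
gripper_width: 1.003
grip_force: 0.0
```

```bash
python3 - <<'E'
from h import *
from plant import bot, cams, job_done
c=cams.camera('wrist');cv2.imwrite('pics/w6.png',c['img'][:,:,::-1]);np.savez('pics/w6.npz',**c)
E
```

```text
(no output)
```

View pics/w6.png

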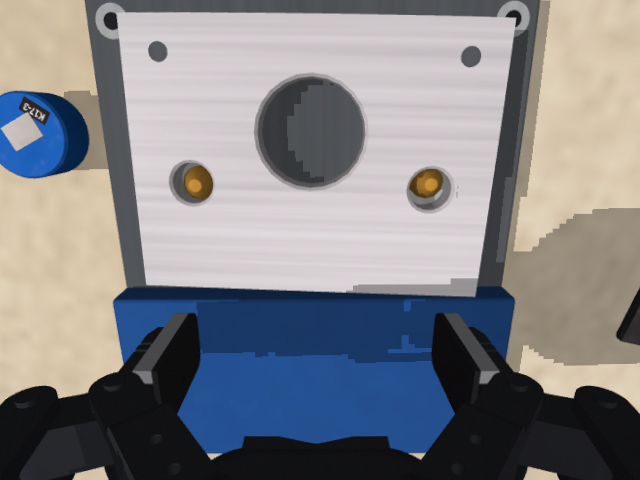

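Both brass pins now show in the holes, the left one at (198,182) and the right one at (428,183). The right trailing corner (478,297) lies farther back than the left one (146,285), so the right side may still be on the ledge edge. I'll check the heights.

```bash
cat >> h.py <<'E'
def heights(c,uvs):
    for u,v in uvs:
        r=np.median(c['range_z'][v-3:v+4,u-3:u+4]);o,d=ray(c,[(u,v)]);print((u,v),(o+d[0]*r).round(4))
E
python3 - <<'E'
from h import *
c=dict(np.load('pics/w6.npz'))
heights(c,[(165,270),(140,30),(460,275),(500,40),(240,270),(380,270),(310,220),(230,330),(400,340),(97,60),(523,100),(503,230)])
E
```

```text
(165, 270) [0.5189 0.1009 0.0217]
(140, 30) [0.5978 0.0983 0.0223]
(460, 275) [ 0.5163 -0.0048  0.026 ]
(500, 40) [ 0.5918 -0.0106  0.0267]
(240, 270) [0.5187 0.0734 0.0226]
(380, 270) [0.5185 0.0234 0.025 ]
(310, 220) [0.537  0.0477 0.024 ]
(230, 330) [0.495  0.0789 0.0235]
(400, 340) [0.4892 0.0148 0.0235]
(97, 60) [0.5913 0.1185 0.0115]
(523, 100) [ 0.5751 -0.0271  0.0115]
(503, 230) [ 0.5284 -0.0252  0.0117]
```

```bash
python3 - <<'E'
from h import *
from plant import bot, cams, job_done
c=dict(np.load('pics/w6.npz'))
print(plane(c,[(429,190)],.026),plane(c,[(191,183)],.022),plane(c,[(428,183),(198,182)],.023),plane(c,[(146,285),(478,297)],.024))
p=plane(c,[(429,190)],.026)[0]
rows(bot.sense(),[(p[0]-.012,p[1]-.002,.045,-.024)])
E
```

```text
[[0.54678643 0.0079983  0.026     ]] [[0.55030767 0.08772738 0.022     ]] [[0.54863644 0.00763005 0.023     ]
 [0.5507316  0.0850105  0.023     ]] [[ 0.51412923  0.10769616  0.024     ]
 [ 0.50661671 -0.0129907   0.024     ]]
[0.041, 0.0405, -0.0295] rz 0.0008
```

Scaled: -0.06 m is -0.08, -0.05 m is -0.0667.

Call:
drive_effector(
  ticks=[
    [[1, -0.008, 0, 0, 0, 0, 0], [1, -0.008, 0, -0.0667, 0, 0, 0], [0, 0.0267, 0.0267, -0.08, 0, 0, 0], [0, 0.0547, 0.0533, -0.08, 0, 0, 0], [0, 0.0547, 0.0533, -0.08, 0, 0, 0], [0, 0.0547, 0.0533, -0.08, 0, 0, 0], [0, 0.0547, 0.0533, -0.04, 0, 0, 0], [0, 0.0547, 0.0533, -0.024, 0, 0, 0], [0, 0.0547, 0.0533, -0.0187, 0, 0, 0], [0, 0.0547, 0.0533, -0.0187, 0, 0, 0]],
  ],
)

```text
time_s: 11.7
position: [0.5344, 0.0067, 0.0295]
eef_rot: [-0.0, 1.0, -0.011, -0.0]
force: [-0.3, -0.6, 0.0]
gripper_width: 0.003
grip_force: 0.0
```

Scaled: 0.005 m is 0.0067, 0.004 m is 0.0053.

Call:
drive_effector(
  ticks=[
    [[0, 0, 0, 0.0027, 0, 0, 0], [0, 0, 0, 0.0053, 0, 0, 0], [0, 0, 0, 0.0067, 0, 0, 0], [0, 0, 0, 0.0067, 0, 0, 0]],
  ],
)

```text
time_s: 12.2
position: [0.5345, 0.0065, 0.0243]
eef_rot: [-0.0, 1.0, -0.012, -0.0]
force: [-0.5, 0.7, -0.4]
gripper_width: -0.001
grip_force: 0.0
```

Scaled: 0.003 m is 0.004, 0.002 m is 0.0027.

Call:
drive_effector(
  ticks=[
    [[0, 0, 0, 0.0013, 0, 0, 0], [0, 0, 0, 0.0027, 0, 0, 0], [0, 0, 0, 0.004, 0, 0, 0], [0, 0, 0, 0.004, 0, 0, 0]],
  ],
)

```text
time_s: 12.7
position: [0.5345, 0.0065, 0.0221]
eef_rot: [0.0, 1.0, -0.012, -0.0]
force: [-4.8, -0.6, 8.9]
gripper_width: 0.005
grip_force: 4.3
```

Scaled: -0.12 m is -0.16, -0.1 m is -0.1333.

Call:
drive_effector(
  ticks=[
    [[0, 0, 0, -0.0267, 0, 0, 0], [0, -0.04, 0, -0.08, 0, 0, 0], [0, -0.0933, -0.0267, -0.1333, 0, 0, 0], [0, -0.12, -0.0533, -0.16, 0, 0, 0], [0, -0.12, -0.0533, -0.16, 0, 0, 0], [0, -0.12, -0.0533, -0.16, 0, 0, 0]],
  ],
)

```text
time_s: 13.45
position: [0.4456, 0.0484, 0.141]
eef_rot: [0.0, 1.0, -0.011, 0.0]
force: [0.4, 0.1, -0.6]
gripper_width: -0.005
grip_force: 0.0
```

```bash
python3 - <<'E'
from h import *
from plant import bot, cams, job_done
c=cams.camera('wrist');cv2.imwrite('pics/w7.png',c['img'][:,:,::-1]);np.savez('pics/w7.npz',**c)
E
```

```text
(no output)
```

View pics/w7.png

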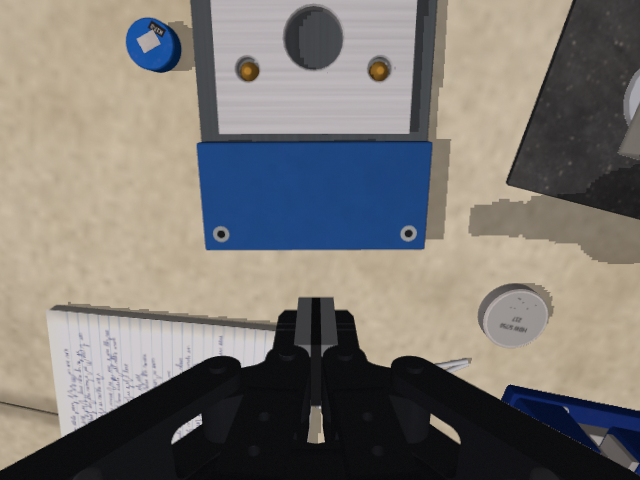

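The plate is now parallel to the ledge, with its trailing edge at v≈134. Both pins sit in their holes, at (248,70) and (379,69). I'll check the heights before handing in.

```bash
python3 - <<'E'
from h import *
c=dict(np.load('pics/w7.npz'))
heights(c,[(230,120),(230,20),(400,120),(405,20),(315,110),(206,60),(428,60)])
print(plane(c,[(219,134.5),(410,132.5)],.022).round(4),plane(c,[(198,142),(432,142)],.024).round(4))
print('pins',plane(c,[(248,70),(379,69)],.023).round(4),'holes',plane(c,[(247,69),(379.5,69)],.022).round(4))
E
```

```text
(230, 120) [0.5212 0.0994 0.0214]
(230, 20) [0.5777 0.0949 0.0216]
(400, 120) [ 0.5189 -0.0069  0.0216]
(405, 20) [ 0.5755 -0.0079  0.0217]
(315, 110) [0.5259 0.0461 0.0214]
(206, 60) [0.5577 0.1136 0.0114]
(428, 60) [ 0.5547 -0.0252  0.0117]
[[ 0.5127  0.1069  0.022 ]
 [ 0.5112 -0.0134  0.022 ]] [[ 0.5085  0.1201  0.024 ]
 [ 0.5052 -0.0271  0.024 ]]
pins [[0.5499 0.0859 0.023 ]
 [0.5487 0.0071 0.023 ]] holes [[0.5506 0.0866 0.022 ]
 [0.5488 0.0066 0.022 ]]
```

The plate's top is level at about 21.5 mm, 10 mm above the nest, and the holes are within about 1 mm of the pins.

```bash
python3 -c "
from plant import bot, cams, job_done
print(job_done())"
```

```text
the job is handed in; nothing more can be done
None
```

The plate is seated flat in the nest with both holes over their pins (within about 1 mm by the wrist camera), the robot is clear of it, the mounts and disc were not touched, and the job was handed in at about 13.5 s; no verdict came back.

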